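# Make up two air-fryer fitting kits

## Robot

A 6-joint arm with a two-finger parallel gripper is mounted at the origin on the work surface. World frame = base frame: x ahead of the robot, y to its left, z up, the work surface at z = 0. Lengths are in mm, angles in rad, forces in N, time in s.
With the tool pointing down it reaches from about 350 to 875 mm from the base axis. Payload 4.2 kg.
Tool frame: the origin (TCP) lies midway between the tips of the shut fingers; the grasp point (between the pads) lies 19 mm behind it (arm.grasp_offset is the distance from the TCP to the grasp point, in mm); z points along the fingers, y is the line along which they close (so a half turn about z gives the same grasp; the last joint's range is limited). The gripper opens to 85 mm and grips with 20 to 120 N. Pads are 22 mm wide; open, the fingers measure 114 mm over their backs; the gripper's body (76 mm by 85 mm) begins 54 mm behind the grasp point. The pads swing forward as they close: fully open they stand 13 mm farther back than shut.
Start: joints at [1.543, 0.385, 0.008, 0, -1.194, -0.259], TCP at [176.771, 599.459, 231.312] pointing down, gripper open.
Joint ranges: [-3.14, 3.14], [-1.21, 2.06], [-1.07, 1.41], [-3.16, 2.05], [-2.99, -0.16], [-3.1, 3.1]. Speed limits (rad/s): [2.79, 2.79, 3.14, 3.14, 3.14, 3.14].

## Interface

Orientations are given as a unit quaternion [x, y, z, w].
In Python, from bench import arm gives the robot as it stands. The module is installed in compiled form; this text tells all that it offers.
- The arm moves only by the tool servo_tool, never from a script. Its argument "increments" is a list of rows, each a list of 7 numbers: the opening, from 0 (shut) to 1 (fully open), then the shift along the tool's x, y, z in m, then the turn, a rotation vector about the tool's x, y, z in degrees. In form: [[grip, x, y, z, ax, ay, az], ...]. A call has 1 to 12 rows; each row is the pose to reach, as a shift and turn from the pose commanded when the call began, along the tool's axes at that moment; what a row does not reach only later rows make up. A row lasts 1/8 s, in which the tool goes at most 62.5 mm and 10.7 degrees, less where a joint would pass 70% of its speed; a pose out of reach is approached as far as the arm can. A call with a gripper value outside its range is refused whole. The fingers move at their own pace and stop on an object; the grip force is fixed at half the most. Time passes only in rows, so rows that repeat a pose let the fingers close. It gives the time, the measured TCP pose, the force, the opening and the grip force at its end, in the units of the state.
- arm.read_state(): the state, without advancing time (a new reading comes with each control period).
- arm.get_image(name): name is "scene" or "top" or "wrist"; returns a dict with "color" (420x560x3 uint8, red, green, blue), "fx", "fy", "cx", "cy" (pixels), "rvec" (rotation vector, rad) and "tvec" (3), from world to camera coordinates, as OpenCV has them; the wrist camera has in their place "hand_eye" (4x4, takes a point from camera to tool coordinates, whose origin is the TCP and whose axes are the flange's). Camera axes: x right, y down, z forward; pixel columns grow to the right and rows downward; lengths in mm; the calibration is good to about 2 mm. A picture is of the moment at which its call begins: read the wrist's pose just before it. There is no depth.
- arm.job_done(): hands the job in; it is judged then, once.
Trained networks look in the newest picture that a camera, given by its name, has taken for a name from the list of things; names that differ only in an ending like _2 or _b are one class to them, and where a whole thing is asked for, a point or a joint stands for the part that bears it (a point fixed in the world has none). Each returns a list of dicts, best first, with "p" (0 to 1); they miss things now and then, are a little off and sometimes report something else, mostly with a low value. They report only what shows in the picture. A call takes as long as a camera call. They do not tell look-alikes from the thing itself.
- arm.look_for(camera, thing): "box" ([centre column, centre row, width, height] in pixels, round what is visible of it).
- arm.spot_point(camera, thing): "centre" ([column, row] in pixels: a listed point, or the origin of a listed thing).
The state is a dict: "clock": time; "joints": joint angles; "joint_vel": joint speeds; "joint_efforts": joint torques, N m; "position": TCP position; "ee_rot": TCP orientation; "contact_force": force on the tool from outside, world axes, zero at the start; "wrist_torque": the same for the moment, N m; "gripper_width": finger opening in mm; "grasp_force": force on a finger pad.
Only numpy, scipy, OpenCV 4.12 (cv2) and the standard library are available. Lean on these libraries where they do the work, as an engineer would, in place of code of your own. Each camera call takes 0.05 s, during which the arm holds its last target. There are 200 camera calls.

## Task

Make up the kits for the next two air fryers: the green tray gets the black handle, the white dial and the motor; the orange tray gets the white handle and the black dial. Set each part down gently and flat (motor and dials upright) on the floor of its own pocket - handle in the long pocket, dial in the one with the pale disc, motor in the one with the black square - without dropping it, and leave the red dial and the tape roll where they are.

Things in the scene. Friction and masses are not known exactly. Their poses are not given: they have to be found in the camera images.
- green_tray: green kit tray, fixed, 134 (x) by 148 mm (y); floor top 3 mm, walls 9 mm above the bench. Origin: centre of underside, z up. Pockets, centres in its frame in mm: handle, 46 by 140 (long along y), grey strip on floor, at (-40, 0); dial, 66 by 66, pale disc, at (30, 37); motor, 66 by 66, black square, at (30, -37). Its kit: black handle, white dial, motor.
- orange_tray: orange kit tray, fixed, 134 (x) by 148 mm (y); floor top 3 mm, walls 9 mm above the bench. Origin: centre of underside, z up. Pockets, centres in its frame in mm: handle, 46 by 140 (long along y), grey strip on floor, at (-40, 0); dial, 66 by 66, pale disc, at (30, 37); motor, 66 by 66, black square, at (30, -37). Its kit: white handle, black dial; its motor pocket stays empty.
- black_handle: basket handle, black plastic, lying flat: straight ribbed bar 120 mm long (its y), 26 mm wide (its x), top 34 mm high; open underneath between two end feet (bar 10 to 34 mm high, feet 28 mm long). Origin: centre of its underside, z up; same either way round. Goes in the green tray.
- white_handle: basket handle, white plastic, lying flat: straight ribbed bar 120 mm long (its y), 26 mm wide (its x), top 34 mm high; open underneath between two end feet (bar 10 to 34 mm high, feet 28 mm long). Origin: centre of its underside, z up; same either way round. Goes in the orange tray.
- white_dial: upright control dial, white with a black pointer, with a round steel cap and a pointer line on top: skirt 50 mm across and 6 mm high, above it a round grip 40 mm across up to 32 mm high; origin at the centre of its underside, z up. Goes in the green tray, any way round.
- black_dial: upright control dial, black with a white pointer, with a round steel cap and a pointer line on top: skirt 50 mm across and 6 mm high, above it a round grip 40 mm across up to 32 mm high; origin at the centre of its underside, z up. Goes in the orange tray, any way round.
- motor: small fan motor standing upright: a bright metal can 50 mm across and 38 mm high with a copper band, on top a boss 18 mm across and 4 mm high and a thin brass shaft whose tip is 52 mm above the bench; 0.15 to 0.3 kg; origin at the centre of its underside, z up. Goes in the green tray, upright, shaft up.
- red_dial: upright control dial, red with a white pointer, with a round steel cap and a pointer line on top: skirt 50 mm across and 6 mm high, above it a round grip 40 mm across up to 32 mm high; origin at the centre of its underside, z up. Not wanted in these kits: leave it where it stands.
- tape_roll: roll of yellow tape lying flat: ring 50 mm across, hole 28 mm, 18 mm high; origin at the centre of its underside. Leave it where it lies.
There are look-alikes about, which are no part of the job. What is shaped like the white_handle but brown or yellow is not meant.

How it is judged:
By the outcome, as a careful person would: the job done as asked, in the order asked, and still so for the second after the job is handed in, with the robot touching nothing.
It also fails if it takes over 118 s, if anything falls off the work surface, if the arm or the gripper's body presses on something with over 40 N, if the wrist force passes 120 N, or if a joint passes its speed limit or range.

## Working session

There is one attempt and no reset: what is moved stays moved. The work goes in short steps, Python scripts to look and compute and a tool call to move; the robot and the scene stay as the last step left them, time stands still between calls to the robot, and variables do not carry over. Pictures are saved under pics/ and viewed, at most 14 in all, crops included, and the job is handed in when it is done.

Besides the shell and the picture viewer there is one more tool, called as name(argument=value, ...), one argument or row to a line, values as JSON. servo_tool: Moves the arm, as the interface text tells. Its arguments: {"type":"object","properties":{"increments":{"type":"array","items":{"type":"array","items":{"type":"number"}}}},"required":["increments"]}

```bash
mkdir -p pics
cat > h.py <<'E'
from bench import arm
import numpy as np, cv2
from scipy.spatial.transform import Rotation as R
def ray(im,u,v,z):
    Rm=cv2.Rodrigues(np.array(im['rvec'],float))[0]; t=np.array(im['tvec'],float).ravel()
    d=Rm.T@np.array([(u-im['cx'])/im['fx'],(v-im['cy'])/im['fy'],1]); c=-Rm.T@t
    return c+d*(z-c[2])/d[2]
def proj(im,p):
    Rm=cv2.Rodrigues(np.array(im['rvec'],float))[0]; q=Rm@np.array(p,float)+np.array(im['tvec'],float).ravel()
    return q[0]/q[2]*im['fx']+im['cx'],q[1]/q[2]*im['fy']+im['cy']
def save(im,n,crop=None,s=1):
    a=im['color'][:,:,::-1]
    if crop: a=a[crop[1]:crop[3],crop[0]:crop[2]]
    cv2.imwrite('pics/'+n,cv2.resize(np.ascontiguousarray(a),None,fx=s,fy=s,interpolation=cv2.INTER_CUBIC))
E
python3 - <<'E'
from h import *
a=arm.get_image('top'); save(a,'top.png',s=1.42)
for n in "green_tray orange_tray black_handle white_handle white_dial black_dial motor red_dial tape_roll".split():
    for r in arm.spot_point('top',n)[:4]: print(n,round(r['p'],2),np.round(r['centre'],1),np.round(ray(a,*r['centre'],0),0)[:2])
b=arm.get_image('scene'); save(b,'scene.png',s=1.42)
s=arm.read_state();print(s['clock'],s['ee_rot'],s['position'],R.from_quat(s['ee_rot']).as_matrix().round(2).tolist(), arm.grasp_offset)
c=-cv2.Rodrigues(np.array(a['rvec'],float))[0].T@np.array(a['tvec'],float).ravel();print(c)
E
```

```text
green_tray 0.74 [153.6 216.4] [513. 291.]
orange_tray 0.85 [365.9 236.4] [ 460. -257.]
black_handle 0.85 [309.1 149.7] [ 690. -113.]
black_handle 0.19 [154.3 215.5] [515. 290.]
white_handle 0.91 [179.8 133. ] [735. 229.]
white_handle 0.83 [184.9 294.1] [315. 207.]
white_handle 0.64 [386.  154.2] [ 678. -316.]
white_handle 0.6 [234.7 155.8] [673.  84.]
white_dial 0.79 [301.9 237.3] [458. -91.]
black_dial 0.7 [228.4 240.2] [451.  98.]
motor 0.74 [304.7 205.6] [541. -99.]
red_dial 0.84 [237.6 196.6] [564.  75.]
red_dial 0.37 [304.4 207. ] [537. -98.]
tape_roll 0.62 [267.5 220.5] [502.  -2.]
0.55 [ 9.89736340e-01 -1.42905479e-01 -2.40442805e-05 -8.25230962e-06] [176.75507904 599.45454673 231.32885526] [[0.96, -0.28, -0.0], [-0.28, -0.96, 0.0], [-0.0, -0.0, -1.0]] 18.700000000000003
[ 360.58701223   -2.20465112 1296.06198179]
```

View pics/top.png

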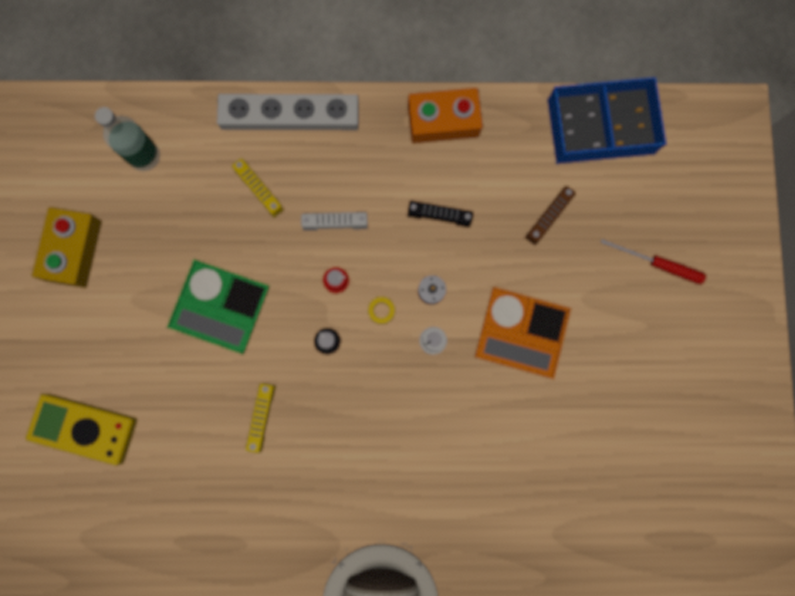

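View pics/scene.png

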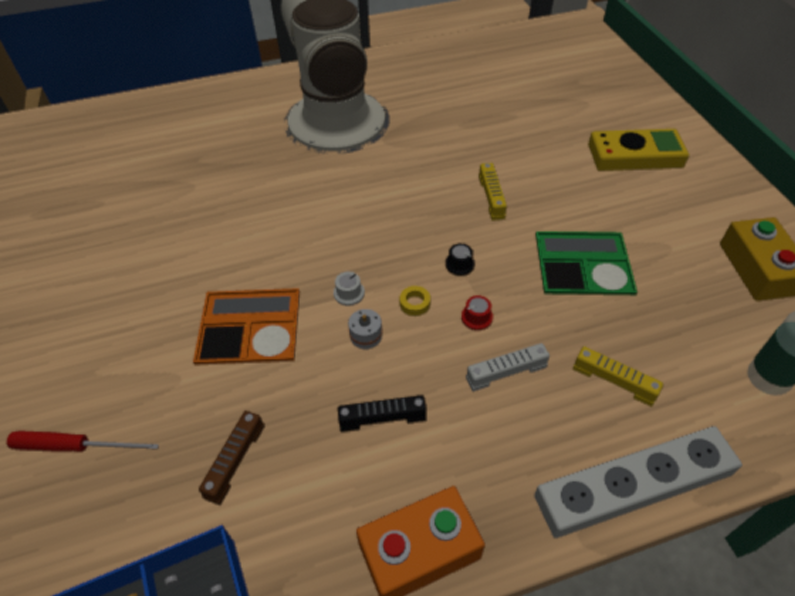

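The pictures show these things (top.png pixels):
- **Green tray:** (218,307)
- **Orange tray:** (523,332)
- **Black handle:** (440,213)
- **White dial:** (433,341)
- **Motor:** (432,290)
- **Black dial:** (327,341)
- **Red dial:** (336,279)
- **Tape roll:** (381,310)

Four things have the white handle's shape: whitish (334,220), yellow (257,188), yellow (260,417) and brown (551,215). Only the whitish one at (334,220) fits the description. I'll confirm it in a crop and fit silhouettes in both cameras.

```bash
cat > fit.py <<'E'
from h import *
from scipy.optimize import minimize
def cyl(r,z0,z1,n=28):
    a=np.linspace(0,2*np.pi,n,endpoint=False); return np.array([[r*np.cos(t),r*np.sin(t),z] for z in(z0,z1) for t in a])
def box(x,y,z): return np.array([[a*x/2,b*y/2,c] for a in(-1,1) for b in(-1,1) for c in(0,z)])
DI=np.vstack([cyl(25,0,6),cyl(20,6,32)])
MODEL=dict(green_tray=box(134,148,9),orange_tray=box(134,148,9),black_handle=box(26,120,34),white_handle=box(26,120,34),white_dial=DI,black_dial=DI,red_dial=DI,motor=np.vstack([cyl(25,0,38),cyl(9,38,42,12),cyl(1.5,42,52,6)]))
S=4
def sil(im,pts,x,y,th):
    c,s=np.cos(th),np.sin(th); W=np.c_[c*pts[:,0]-s*pts[:,1]+x,s*pts[:,0]+c*pts[:,1]+y,pts[:,2]]
    return cv2.convexHull(np.array([proj(im,w) for w in W],np.float32))
def mask(im,hull,pad=7):
    img=np.ascontiguousarray(im['color'][:,:,::-1]); m=np.zeros(img.shape[:2],np.uint8)
    x,y,w,h=cv2.boundingRect(hull); x0,y0=max(x-pad,0),max(y-pad,0)
    m[:]=cv2.GC_BGD; hi=np.round(hull).astype(np.int32)
    fg=np.zeros_like(m); cv2.fillConvexPoly(fg,hi,1)
    big=cv2.dilate(fg,np.ones((2*pad+1,)*2)); sm=cv2.erode(fg,np.ones((7,7)))
    m[big>0]=cv2.GC_PR_BGD; m[fg>0]=cv2.GC_PR_FGD; m[sm>0]=cv2.GC_FGD
    X0,Y0,X1,Y1=max(x-25,0),max(y-25,0),x+w+25,y+h+25
    sub=np.ascontiguousarray(img[Y0:Y1,X0:X1]); ms=np.ascontiguousarray(m[Y0:Y1,X0:X1])
    cv2.grabCut(sub,ms,None,np.zeros((1,65)),np.zeros((1,65)),4,cv2.GC_INIT_WITH_MASK)
    out=np.zeros_like(m); out[Y0:Y1,X0:X1]=(ms==1)|(ms==3); return out
def fit(ims,name,x,y,th,rounds=2):
    pts=MODEL[name]
    for _ in range(rounds):
        M=[]
        for im in ims:
            h=sil(im,pts,x,y,th); a,b,w,hh=cv2.boundingRect(h); m=mask(im,h)
            o=(max(a-30,0),max(b-30,0)); mm=m[o[1]:b+hh+30,o[0]:a+w+30]
            M.append((im,o,cv2.resize(mm,None,fx=S,fy=S,interpolation=cv2.INTER_NEAREST)))
        def cost(p):
            t=0
            for im,o,mm in M:
                h=sil(im,pts,p[0],p[1],p[2]/50); f=np.zeros_like(mm)
                cv2.fillConvexPoly(f,np.round(((h-np.array(o))*S+(S-1)/2)*16).astype(np.int32),1,shift=4)
                t+=1-(f&mm).sum()/max((f|mm).sum(),1)
            return t/len(M)
        r=minimize(cost,[x,y,th*50],method='Nelder-Mead',options=dict(initial_simplex=[[x,y,th*50],[x+8,y,th*50],[x,y+8,th*50],[x,y,th*50+8]],xatol=.1,fatol=1e-4,maxiter=150))
        x,y,th=r.x[0],r.x[1],r.x[2]/50
    return x,y,th,r.fun
E
python3 - <<'E'
from fit import *
a=arm.get_image('top');b=arm.get_image('scene')
init=dict(green_tray=(513,291,-.35),orange_tray=(460,-257,-.24),black_handle=(690,-113,1.4),white_handle=(673,84,1.6),white_dial=(458,-91,0),black_dial=(451,98,0),motor=(541,-99,0),red_dial=(564,75,0))
for n,p in init.items():
    print(n,*[np.round(fit(i,n,*p),3) for i in ([a,b],[a],[b])])
c1=a['color'][120:280,190:350,::-1]; c2=b['color'][180:310,220:400,::-1]
cv2.imwrite('pics/crop.png',np.hstack([cv2.resize(c1,(400,400)),cv2.resize(c2,(400,400))]))
E
```

```text
green_tray [ 5.16345e+02  2.90893e+02 -3.50000e-01  3.80000e-02] [ 5.15110e+02  2.90282e+02 -3.37000e-01  3.90000e-02] [ 5.17382e+02  2.91051e+02 -3.43000e-01  2.70000e-02]
orange_tray [ 4.67828e+02 -2.60406e+02 -2.77000e-01  4.30000e-02] [ 4.66891e+02 -2.60715e+02 -2.74000e-01  4.10000e-02] [ 4.69843e+02 -2.59414e+02 -2.77000e-01  3.10000e-02]
black_handle [ 6.81141e+02 -1.08347e+02  1.30200e+00  4.92000e-01] [ 6.91946e+02 -1.12061e+02  1.65300e+00  5.33000e-01] [ 6.80702e+02 -1.09277e+02  1.32000e+00  4.29000e-01]
white_handle [6.60188e+02 8.32270e+01 1.83500e+00 4.06000e-01] [6.80708e+02 8.66670e+01 1.83200e+00 5.24000e-01] [6.5878e+02 8.2539e+01 1.9520e+00 3.2000e-01]
white_dial [ 4.53903e+02 -9.66110e+01  1.63000e-01  1.09000e-01] [ 4.51681e+02 -9.76690e+01  2.30000e-01  5.50000e-02] [ 4.55967e+02 -9.66380e+01  1.36000e-01  6.00000e-02]
black_dial [4.5328e+02 9.3978e+01 1.6700e-01 7.6000e-02] [4.52329e+02 9.36790e+01 2.54000e-01 6.00000e-02] [4.55676e+02 9.43850e+01 1.23000e-01 4.60000e-02]
motor [ 5.42458e+02 -9.42840e+01 -6.20000e-02  7.80000e-02] [ 5.41698e+02 -9.46100e+01  8.30000e-02  4.30000e-02] [ 5.4522e+02 -9.4199e+01 -4.8000e-02  8.3000e-02]
red_dial [5.63841e+02 7.91830e+01 9.20000e-02 7.30000e-02] [5.62898e+02 7.85820e+01 1.91000e-01 5.80000e-02] [5.66131e+02 7.89790e+01 7.80000e-02 5.60000e-02]
```

View pics/crop.png

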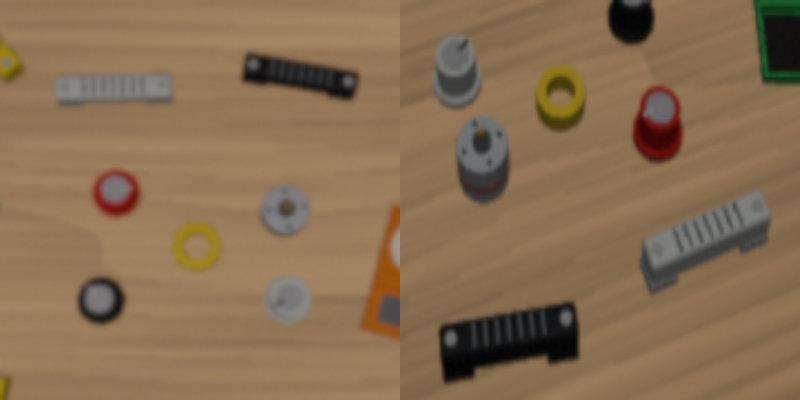

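The crop confirms the choices: the whitish handle is at left (113,88), next to the black one at (300,75). The white dial is at (288,300), the black dial at (100,300) and the motor at (286,208). I'll redo the handle fits, because their start yaw was wrong.

Run:
```python
from fit import *
a=arm.get_image('top');b=arm.get_image('scene')
for n,p in dict(black_handle=(680,-110,-.17),white_handle=(668,82,0.03)).items():
    print(n,*[np.round(fit(i,n,*p),3) for i in ([a,b],[a],[b])])
```

```text
black_handle [ 6.85089e+02 -1.11209e+02 -1.75000e-01  1.18000e-01] [ 6.84382e+02 -1.12065e+02 -1.73000e-01  7.10000e-02] [ 6.87528e+02 -1.11178e+02 -1.77000e-01  1.27000e-01]
white_handle [6.69901e+02 8.12840e+01 3.20000e-02 1.60000e-01] [6.69857e+02 8.08800e+01 3.20000e-02 8.30000e-02] [6.72734e+02 8.16240e+01 4.90000e-02 1.81000e-01]
```

```bash
cat > p.py <<'E'
from h import *
def plan(x,y,z,yaw):
    s=arm.read_state(); r=R.from_quat(s['ee_rot']); T=R.from_euler('z',yaw,degrees=True)*R.from_euler('x',180,degrees=True)
    d=r.inv().apply(np.array([x,y,z])-s['position'])/1000
    print('t',round(s['clock'],2),'shift',d.round(4),'rot',(r.inv()*T).as_rotvec(degrees=True).round(1),'grip',round(s['gripper_width'],1))
E
python3 -c "
from p import *
plan(685,-111,120,-100)"
```

```text
t 0.75 shift [0.6885 0.5377 0.1113] rot [-0.   0.  83.6] grip 85.6
```

servo_tool(
  increments=[
    [0.7, 0.6885, 0.5377, 0.111, 0, 0, 83.6],
    [0.7, 0.6885, 0.5377, 0.111, 0, 0, 83.6],
    [0.7, 0.6885, 0.5377, 0.111, 0, 0, 83.6],
    [0.7, 0.6885, 0.5377, 0.111, 0, 0, 83.6],
    [0.7, 0.6885, 0.5377, 0.111, 0, 0, 83.6],
    [0.7, 0.6885, 0.5377, 0.111, 0, 0, 83.6],
    [0.7, 0.6885, 0.5377, 0.111, 0, 0, 83.6],
    [0.7, 0.6885, 0.5377, 0.111, 0, 0, 83.6],
    [0.7, 0.6885, 0.5377, 0.111, 0, 0, 83.6],
    [0.7, 0.6885, 0.5377, 0.111, 0, 0, 83.6],
    [0.7, 0.6885, 0.5377, 0.111, 0, 0, 83.6],
    [0.7, 0.6885, 0.5377, 0.111, 0, 0, 83.6],
  ],
)

```text
clock: 2.25
position: [610.9, -7.4, 136.8]
ee_rot: [-0.643, 0.766, -0.0, 0.0]
contact_force: [-0.1, 1.6, 0.6]
gripper_width: 59.7
grasp_force: 0.0
```

```bash
python3 -c "
from p import *
plan(685,-111,120,-100)
print(np.round(arm.read_state()['joints'],2))"
```

```text
t 2.25 shift [ 0.0891 -0.091   0.0168] rot [-0.  0. -0.] grip 59.7
[ 0.25  0.44 -0.16  0.   -0.97 -0.43]
```

servo_tool(
  increments=[
    [0.7, 0.089, -0.091, 0.017, 0, 0, 0],
    [0.7, 0.089, -0.091, 0.017, 0, 0, 0],
    [0.7, 0.089, -0.091, 0.017, 0, 0, 0],
    [0.7, 0.089, -0.091, 0.017, 0, 0, 0],
  ],
)

```text
clock: 2.75
position: [683.5, -109.5, 119.2]
ee_rot: [-0.642, 0.767, 0.0, -0.0]
contact_force: [-0.1, 0.5, 0.2]
gripper_width: 59.5
grasp_force: 0.0
```

```bash
cat > w.py <<'E'
from fit import *
def wrist():
    s=arm.read_state(); w=dict(arm.get_image('wrist')); T=np.eye(4); T[:3,:3]=R.from_quat(s['ee_rot']).as_matrix(); T[:3,3]=s['position']
    C=np.linalg.inv(T@np.array(w['hand_eye'])); w['rvec']=cv2.Rodrigues(C[:3,:3])[0]; w['tvec']=C[:3,3]; return w
E
python3 -c "
from p import *
from w import *
plan(685,-111,7,-100)
w=wrist(); h=sil(w,MODEL['black_handle'],685.5,-111.5,-.175).astype(int)
print(arm.spot_point('wrist','black_handle')[:2], proj(w,(685.5,-111.5,0)))
save(w,'w1.png')
i=cv2.imread('pics/w1.png'); cv2.polylines(i,[h],True,(0,0,255),1); cv2.imwrite('pics/w1.png',i)"
```

```text
t 2.75 shift [ 0.0012 -0.0018  0.1122] rot [ 0.1 -0.  -0.1] grip 59.5
[{'centre': [271.0, 200.7], 'p': 0.72}] (np.float64(271.1585684029421), np.float64(199.00072672265387))
```

View pics/w1.png

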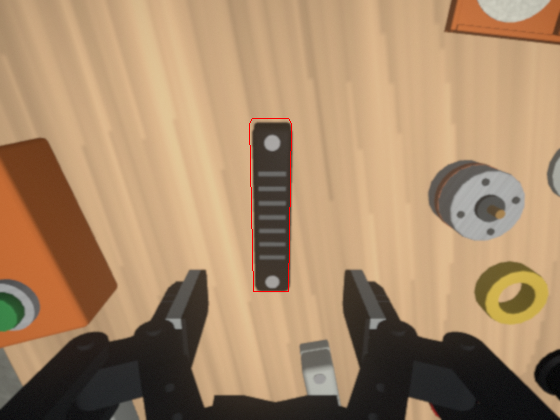

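The fitted outline sits right on the black handle in the wrist view, centred at (271,200), so I'll descend and grip.

servo_tool(
  increments=[
    [0.7, 0, 0, 0.05, 0, 0, 0],
    [0.7, 0, 0, 0.09, 0, 0, 0],
    [0.7, 0, 0, 0.112, 0, 0, 0],
    [0.7, 0, 0, 0.112, 0, 0, 0],
    [0, 0, 0, 0.112, 0, 0, 0],
    [0, 0, 0, 0.112, 0, 0, 0],
    [0, 0, 0, 0.112, 0, 0, 0],
    [0, 0, 0, 0.112, 0, 0, 0],
    [0, 0, 0, 0.112, 0, 0, 0],
  ],
)

```text
clock: 3.98
position: [685.2, -108.8, 10.2]
ee_rot: [-0.643, 0.766, -0.001, 0.002]
contact_force: [-0.9, 2.5, 6.1]
gripper_width: 25.4
grasp_force: 60.2
```

```bash
python3 -c "
from p import *
plan(685,-111,7,-100)
t=np.radians(-19.9);c=np.array([516.2,290.7])+np.array([-40*np.cos(t),-40*np.sin(t)]);print(c)
plan(*c,90,-19.9-90)
print(arm.read_state()['grasp_force'])"
```

```text
t 3.98 shift [ 0.0022 -0.0001  0.0032] rot [-0.2  0.   0. ] grip 25.4
[478.58847492 304.31518201]
t 3.98 shift [-0.3711  0.2749 -0.0806] rot [-0.2  0.1  9.9] grip 25.4
60.234662890434265
```

servo_tool(
  increments=[
    [0, 0, 0, -0.03, 0, 0, 0],
    [0, 0, 0, -0.08, 0, 0, 0],
    [0, -0.373, 0.2745, -0.08, 0, 0, 9.8],
    [0, -0.373, 0.2745, -0.08, 0, 0, 9.8],
    [0, -0.373, 0.2745, -0.08, 0, 0, 9.8],
    [0, -0.373, 0.2745, -0.08, 0, 0, 9.8],
    [0, -0.373, 0.2745, -0.08, 0, 0, 9.8],
    [0, -0.373, 0.2745, -0.08, 0, 0, 9.8],
    [0, -0.373, 0.2745, -0.08, 0, 0, 9.8],
    [0, -0.373, 0.2745, -0.08, 0, 0, 9.8],
    [0, -0.373, 0.2745, -0.08, 0, 0, 9.8],
    [0, -0.373, 0.2745, -0.08, 0, 0, 9.8],
  ],
)

```text
clock: 5.48
position: [478.3, 305.3, 87.6]
ee_rot: [-0.575, 0.818, -0.0, -0.0]
contact_force: [-0.4, 0.2, -1.0]
gripper_width: 24.9
grasp_force: 59.5
```

```bash
cat > chk.py <<'E'
from p import *
from w import *
import sys
def chk(name,part):  # overlay tray outline & print
    pass
E
python3 -c "
from p import *
from w import *
plan(479.3,306.4,13.2,-109.8)
w=wrist(); save(w,'w2.png'); i=cv2.imread('pics/w2.png')
cv2.polylines(i,[sil(w,MODEL['green_tray'],516.2,290.7,-.346).astype(int)],True,(0,0,255),1); cv2.imwrite('pics/w2.png',i)"
```

```text
t 5.47 shift [-0.0014 -0.0006  0.0744] rot [ 0.  -0.  -0.1] grip 24.9
```

View pics/w2.png

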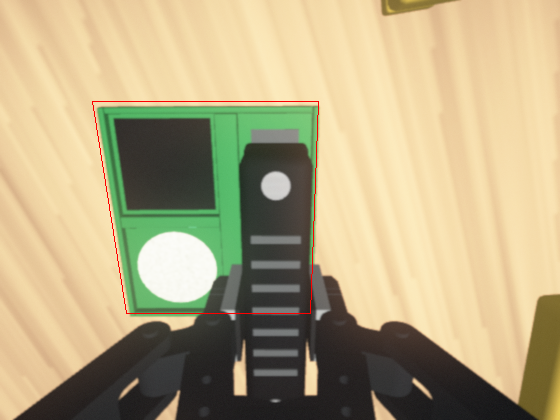

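servo_tool(
  increments=[
    [0, -0.0014, -0.0006, 0.04, 0, 0, 0],
    [0, -0.0014, -0.0006, 0.06, 0, 0, 0],
    [0, -0.0014, -0.0006, 0.068, 0, 0, 0],
    [0, -0.0014, -0.0006, 0.071, 0, 0, 0],
    [0, -0.0014, -0.0006, 0.072, 0, 0, 0],
    [0, -0.0014, -0.0006, 0.073, 0, 0, 0],
    [0, -0.0014, -0.0006, 0.073, 0, 0, 0],
  ],
)

```text
clock: 6.4
position: [479.6, 307.3, 15.3]
ee_rot: [-0.575, 0.818, 0.0, 0.0]
contact_force: [-0.7, -0.1, -1.0]
gripper_width: 25.0
grasp_force: 59.5
```

Nothing has touched yet, so I'll ease down in 0.7 mm steps.

servo_tool(
  increments=[
    [0, 0, 0, 0.001, 0, 0, 0],
    [0, 0, 0, 0.0017, 0, 0, 0],
    [0, 0, 0, 0.0024, 0, 0, 0],
    [0, 0, 0, 0.0024, 0, 0, 0],
  ],
)

```text
clock: 6.9
position: [479.5, 307.2, 13.1]
ee_rot: [-0.575, 0.818, -0.0, 0.0]
contact_force: [-2.2, -0.1, 4.6]
gripper_width: 24.9
grasp_force: 60.4
```

servo_tool(
  increments=[
    [0.5, 0, 0, -0.0005, 0, 0, 0],
    [0.5, 0, 0, -0.0005, 0, 0, 0],
    [0.5, 0, 0, -0.001, 0, 0, 0],
    [0.5, 0, 0, -0.03, 0, 0, 0],
    [0.5, 0, 0, -0.087, 0, 0, 0],
    [0.7, 0.389, -0.113, -0.087, 0, 0, 0],
    [0.7, 0.389, -0.113, -0.087, 0, 0, 0],
    [0.7, 0.389, -0.113, -0.087, 0, 0, 0],
    [0.7, 0.389, -0.113, -0.087, 0, 0, 0],
    [0.7, 0.389, -0.113, -0.087, 0, 0, 0],
    [0.7, 0.389, -0.113, -0.087, 0, 0, 0],
    [0.7, 0.389, -0.113, -0.087, 0, 0, 0],
  ],
)

```text
clock: 8.4
position: [453.0, -99.7, 99.4]
ee_rot: [-0.574, 0.819, 0.0, -0.0]
contact_force: [0.7, 0.8, -0.3]
gripper_width: 59.8
grasp_force: 0.0
```

```bash
python3 -c "
from fit import *
from p import plan
plan(454,-97,100,-109.8)
a=arm.get_image('top');b=arm.get_image('scene')
save(b,'s2.png',(340,130,500,250),4)
print(fit([a],'black_handle',478.5,304.3,-.346))"
```

```text
t 8.4 shift [-0.0029  0.     -0.0006] rot [ 0.  -0.  -0.2] grip 59.8
(np.float64(476.9659465524629), np.float64(302.3861397639895), np.float64(-0.34323992074842524), np.float64(0.12391304347826082))
```

View pics/s2.png

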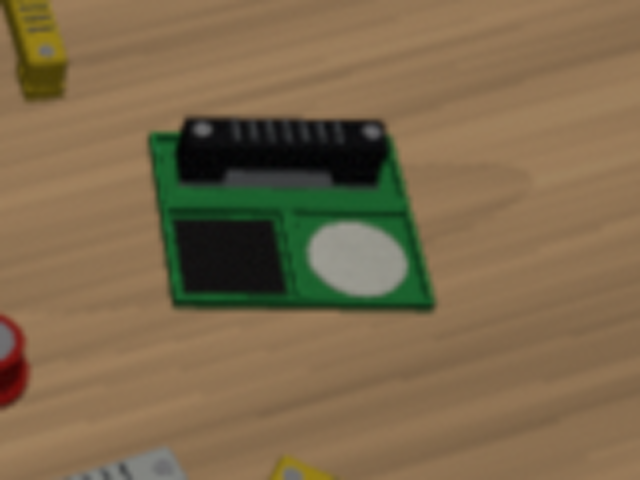

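The scene crop shows the black handle lying flat in the green tray's long pocket (180–390, 120–185). Next is the white dial, starting with a check from the wrist camera.

```bash
python3 -c "
from w import *
from p import plan
w=wrist(); print(np.round(fit([w],'white_dial',454,-97,0),3)); print([(r['p'],ray(w,*r['centre'],0)) for r in arm.spot_point('wrist','white_dial')[:2]])
plan(454,-97,6,-109.8)"
```

```text
[ 4.53405e+02 -9.51480e+01  2.09000e-01  1.40000e-02]
[(0.69, array([451.42156389, -97.07123118,   0.        ]))]
t 8.6 shift [-0.0007 -0.      0.0933] rot [-0.   0.  -0.1] grip 60.0
```

servo_tool(
  increments=[
    [0.72, -0.0015, 0, 0.05, 0, 0, 0],
    [0.72, -0.0015, 0, 0.085, 0, 0, 0],
    [0.72, -0.0015, 0, 0.093, 0, 0, 0],
    [0.72, -0.0015, 0, 0.093, 0, 0, 0],
    [0, -0.0015, 0, 0.093, 0, 0, 0],
    [0, -0.0015, 0, 0.093, 0, 0, 0],
    [0, -0.0015, 0, 0.093, 0, 0, 0],
    [0, -0.0015, 0, 0.093, 0, 0, 0],
  ],
)

```text
clock: 9.6
position: [455.6, -95.5, 8.0]
ee_rot: [-0.575, 0.818, -0.001, 0.002]
contact_force: [-1.1, 2.7, 6.2]
gripper_width: 38.3
grasp_force: 60.0
```

```bash
python3 -c "
from p import *
t=-.346;c,s=np.cos(t),np.sin(t)
x,y=516.2+c*30-s*37,290.7+s*30+c*37;print(x,y)
plan(453.5,-96,9,-109.8)
plan(x,y,90,-109.8)"
```

```text
556.9701941509118 315.3331335582171
t 9.6 shift [ 0.0012  0.0018 -0.001 ] rot [-0.2  0.1 -0. ] grip 38.3
t 9.6 shift [-0.421   0.0435 -0.0815] rot [-0.2  0.1 -0. ] grip 38.3
```

servo_tool(
  increments=[
    [0, 0, 0, -0.03, 0, 0, 0],
    [0, 0, 0, -0.08, 0, 0, 0],
    [0, -0.422, 0.0435, -0.082, 0, 0, 0],
    [0, -0.422, 0.0435, -0.082, 0, 0, 0],
    [0, -0.422, 0.0435, -0.082, 0, 0, 0],
    [0, -0.422, 0.0435, -0.082, 0, 0, 0],
    [0, -0.422, 0.0435, -0.082, 0, 0, 0],
    [0, -0.422, 0.0435, -0.082, 0, 0, 0],
    [0, -0.422, 0.0435, -0.082, 0, 0, 0],
    [0, -0.422, 0.0435, -0.082, 0, 0, 0],
    [0, -0.422, 0.0435, -0.082, 0, 0, 0],
    [0, -0.422, 0.0435, -0.082, 0, 0, 0],
  ],
)

```text
clock: 11.1
position: [556.2, 314.5, 88.7]
ee_rot: [-0.574, 0.819, 0.0, -0.0]
contact_force: [0.1, -0.4, -0.9]
gripper_width: 38.3
grasp_force: 60.3
```

```bash
python3 -c "
from p import *
plan(557.2,316.3,11,-109.8)"
```

```text
t 11.1 shift [-0.002  -0.0003  0.0777] rot [ 0.  -0.  -0.1] grip 38.3
```

servo_tool(
  increments=[
    [0, -0.0015, 0, 0.04, 0, 0, 0],
    [0, -0.0015, 0, 0.064, 0, 0, 0],
    [0, -0.0015, 0, 0.072, 0, 0, 0],
    [0, -0.0015, 0, 0.075, 0, 0, 0],
    [0, -0.0015, 0, 0.076, 0, 0, 0],
    [0, -0.0015, 0, 0.0765, 0, 0, 0],
    [0, -0.0015, 0, 0.077, 0, 0, 0],
  ],
)

```text
clock: 11.98
position: [557.3, 317.6, 12.0]
ee_rot: [-0.575, 0.818, 0.0, 0.001]
contact_force: [-0.4, -0.6, -0.1]
gripper_width: 38.1
grasp_force: 60.3
```

servo_tool(
  increments=[
    [0, 0, 0, 0.0005, 0, 0, 0],
    [0, 0, 0, 0.001, 0, 0, 0],
    [0, 0, 0, 0.0015, 0, 0, 0],
    [0, 0, 0, 0.0015, 0, 0, 0],
  ],
)

```text
clock: 12.48
position: [557.2, 317.5, 11.1]
ee_rot: [-0.575, 0.818, -0.0, 0.0]
contact_force: [-2.0, -1.0, 6.7]
gripper_width: 38.3
grasp_force: 60.9
```

servo_tool(
  increments=[
    [0.62, 0, 0, -0.0005, 0, 0, 0],
    [0.62, 0, 0, -0.0005, 0, 0, 0],
    [0.62, 0, 0, -0.001, 0, 0, 0],
    [0.62, 0, 0, -0.03, 0, 0, 0],
    [0.62, 0, 0, -0.09, 0, 0, 0],
    [0.82, 0.392, -0.1255, -0.109, 0, 0, 0],
    [0.82, 0.392, -0.1255, -0.109, 0, 0, 0],
    [0.82, 0.392, -0.1255, -0.109, 0, 0, 0],
    [0.82, 0.392, -0.1255, -0.109, 0, 0, 0],
    [0.82, 0.392, -0.1255, -0.109, 0, 0, 0],
    [0.82, 0.392, -0.1255, -0.109, 0, 0, 0],
    [0.82, 0.392, -0.1255, -0.109, 0, 0, 0],
  ],
)

```text
clock: 13.98
position: [541.6, -96.6, 119.0]
ee_rot: [-0.574, 0.819, -0.0, -0.0]
contact_force: [0.1, 0.4, 1.0]
gripper_width: 70.6
grasp_force: 0.0
```

```bash
python3 -c "
from w import *
from p import plan
w=wrist(); r=fit([w],'motor',542.5,-94.3,0); print(np.round(r,3)); print([(r['p'],ray(w,*r['centre'],0)) for r in arm.spot_point('wrist','motor')[:2]])
a=arm.get_image('top');print(fit([a],'white_dial',557,316,0))
b=arm.get_image('scene'); print(fit([b],'white_dial',557,316,0))
plan(542.5,-94.3,8,-109.8)"
```

```text
[ 5.42591e+02 -9.29910e+01  2.30000e-01  3.80000e-02]
[(0.72, array([542.64143307, -94.93729986,   0.        ]))]
(np.float64(555.7359776343214), np.float64(314.9235518501331), np.float64(0.2493849965966465), np.float64(0.2270833333333333))
(np.float64(557.9746438650961), np.float64(314.6150722593179), np.float64(0.048715661245800054), np.float64(0.11176544292695156))
t 14.18 shift [-0.0003 -0.0004  0.1108] rot [ 0.   0.  -0.1] grip 70.1
```

servo_tool(
  increments=[
    [0.82, -0.001, 0, 0.06, 0, 0, 0],
    [0.82, -0.001, 0, 0.1, 0, 0, 0],
    [0.82, -0.001, 0, 0.111, 0, 0, 0],
    [0.82, -0.001, 0, 0.111, 0, 0, 0],
    [0, -0.001, 0, 0.111, 0, 0, 0],
    [0, -0.001, 0, 0.111, 0, 0, 0],
    [0, -0.001, 0, 0.111, 0, 0, 0],
    [0, -0.001, 0, 0.111, 0, 0, 0],
  ],
)

```text
clock: 15.18
position: [544.2, -92.7, 10.0]
ee_rot: [-0.575, 0.818, -0.001, 0.002]
contact_force: [0.1, 2.3, 6.4]
gripper_width: 48.1
grasp_force: 62.7
```

```bash
python3 -c "
from p import *
t=-.346;c,s=np.cos(t),np.sin(t)
x,y=516.2+c*30+s*37,290.7+s*30-c*37;print(x,y)
plan(542.5,-94,9,-109.8)
plan(x,y,90,-109.8)"
```

```text
531.8740129759649 245.71861143506922
t 15.18 shift [0.0018 0.0011 0.001 ] rot [-0.2  0.1  0. ] grip 48.1
t 15.18 shift [-0.3144  0.1258 -0.0799] rot [-0.2  0.1  0. ] grip 48.1
```

servo_tool(
  increments=[
    [0, 0, 0, -0.03, 0, 0, 0],
    [0, 0, 0, -0.08, 0, 0, 0],
    [0, -0.3155, 0.1255, -0.08, 0, 0, 0],
    [0, -0.3155, 0.1255, -0.08, 0, 0, 0],
    [0, -0.3155, 0.1255, -0.08, 0, 0, 0],
    [0, -0.3155, 0.1255, -0.08, 0, 0, 0],
    [0, -0.3155, 0.1255, -0.08, 0, 0, 0],
    [0, -0.3155, 0.1255, -0.08, 0, 0, 0],
    [0, -0.3155, 0.1255, -0.08, 0, 0, 0],
    [0, -0.3155, 0.1255, -0.08, 0, 0, 0],
    [0, -0.3155, 0.1255, -0.08, 0, 0, 0],
    [0, -0.3155, 0.1255, -0.08, 0, 0, 0],
  ],
)

```text
clock: 16.68
position: [531.6, 245.3, 88.0]
ee_rot: [-0.574, 0.819, 0.0, -0.0]
contact_force: [-0.3, -1.1, -2.8]
gripper_width: 48.5
grasp_force: 62.7
```

```bash
python3 -c "
from p import *
plan(532.2,246.5,13,-109.8)"
```

```text
t 16.68 shift [-0.0014 -0.0002  0.075 ] rot [ 0.  -0.  -0.1] grip 48.5
```

servo_tool(
  increments=[
    [0, -0.001, 0, 0.035, 0, 0, 0],
    [0, -0.001, 0, 0.06, 0, 0, 0],
    [0, -0.001, 0, 0.068, 0, 0, 0],
    [0, -0.001, 0, 0.072, 0, 0, 0],
    [0, -0.001, 0, 0.0735, 0, 0, 0],
    [0, -0.001, 0, 0.0745, 0, 0, 0],
    [0, -0.001, 0, 0.0745, 0, 0, 0],
  ],
)

```text
clock: 17.55
position: [532.0, 247.5, 13.9]
ee_rot: [-0.575, 0.818, 0.0, 0.001]
contact_force: [-0.3, -0.1, -1.0]
gripper_width: 48.6
grasp_force: 62.7
```

servo_tool(
  increments=[
    [0, 0, 0, 0.0005, 0, 0, 0],
    [0, 0, 0, 0.001, 0, 0, 0],
    [0, 0, 0, 0.0015, 0, 0, 0],
    [0, 0, 0, 0.0015, 0, 0, 0],
  ],
)

```text
clock: 18.05
position: [531.9, 247.4, 13.0]
ee_rot: [-0.575, 0.818, -0.0, 0.0]
contact_force: [-1.9, -0.8, 5.8]
gripper_width: 48.4
grasp_force: 63.6
```

servo_tool(
  increments=[
    [0.7, 0, 0, -0.0005, 0, 0, 0],
    [0.7, 0, 0, -0.0005, 0, 0, 0],
    [0.7, 0, 0, -0.001, 0, 0, 0],
    [0.7, 0, 0, -0.03, 0, 0, 0],
    [0.7, 0, 0, -0.09, 0, 0, 0],
    [0.7, 0.1093, -0.1867, -0.107, 0, 0, -21.8],
    [0.7, 0.1093, -0.1867, -0.107, 0, 0, -21.8],
    [0.7, 0.1093, -0.1867, -0.107, 0, 0, -21.8],
    [0.7, 0.1093, -0.1867, -0.107, 0, 0, -21.8],
    [0.7, 0.1093, -0.1867, -0.107, 0, 0, -21.8],
    [0.7, 0.1093, -0.1867, -0.107, 0, 0, -21.8],
  ],
)

```text
clock: 19.42
position: [669.8, 81.2, 118.3]
ee_rot: [0.719, -0.695, -0.0, 0.0]
contact_force: [0.3, -0.3, -0.5]
gripper_width: 59.9
grasp_force: 0.0
```

```bash
python3 -c "
from w import *
from p import plan
w=wrist(); r=fit([w],'white_handle',670.5,81.3,.035); print(np.round(r,3)); print([(r['p'],ray(w,*r['centre'],0)) for r in arm.spot_point('wrist','white_handle')[:3]])
save(w,'w3.png'); i=cv2.imread('pics/w3.png'); cv2.polylines(i,[sil(w,MODEL['white_handle'],*r[:3]).astype(int)],True,(0,0,255),1)
b=arm.get_image('scene');j=cv2.resize(np.ascontiguousarray(b['color'][130:250,340:500,::-1]),(560,420)); cv2.imwrite('pics/w3.png',cv2.resize(np.hstack([i,j]),(800,300)))
plan(670.5,81.3,8,-88)"
```

```text
[6.71373e+02 8.37660e+01 3.20000e-02 6.60000e-02]
[(0.89, array([734.52435675, 222.33720931,   0.        ])), (0.85, array([670.24036391,  85.33602588,   0.        ]))]
t 19.57 shift [ 0.0009 -0.0008  0.1109] rot [ 0.  -0.   0.1] grip 60.0
```

View pics/w3.png

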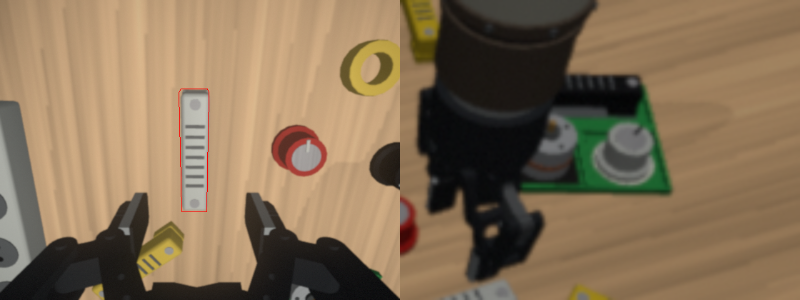

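The left half shows the white handle inside its fitted outline at (194,150), with the yellow look-alike away at the lower left. In the right half the white dial stands in the green tray, and the motor is partly hidden by the arm.

servo_tool(
  increments=[
    [0.7, -0.001, -0.001, 0.06, 0, 0, 0],
    [0.7, -0.001, -0.001, 0.1, 0, 0, 0],
    [0.7, -0.001, -0.001, 0.111, 0, 0, 0],
    [0.7, -0.001, -0.001, 0.111, 0, 0, 0],
    [0, -0.001, -0.001, 0.111, 0, 0, 0],
    [0, -0.001, -0.001, 0.111, 0, 0, 0],
    [0, -0.001, -0.001, 0.111, 0, 0, 0],
    [0, -0.001, -0.001, 0.111, 0, 0, 0],
    [0, -0.001, -0.001, 0.111, 0, 0, 0],
  ],
)

```text
clock: 20.7
position: [672.8, 82.6, 10.2]
ee_rot: [0.719, -0.695, 0.001, -0.002]
contact_force: [-0.9, 1.9, 5.7]
gripper_width: 25.1
grasp_force: 60.3
```

```bash
python3 -c "
from p import *
t=-.276;c,s=np.cos(t),np.sin(t)
x,y=468.2-c*40,-260.2-s*40;print(x,y,np.degrees(t)-90)
plan(671,82.7,9,-88)
plan(x,y,90,np.degrees(t)-90)"
```

```text
429.71387321904075 -249.2996309512048 -105.81363514561072
t 20.7 shift [-0.0001  0.0018  0.0012] rot [-0.2  0.  -0. ] grip 25.1
t 20.7 shift [ 0.3232  0.2542 -0.081 ] rot [-0.2  0.1 17.8] grip 25.1
```

servo_tool(
  increments=[
    [0, 0, 0, -0.03, 0, 0, 0],
    [0, 0, 0, -0.08, 0, 0, 0],
    [0, 0.3232, 0.254, -0.081, 0, 0, 17.8],
    [0, 0.3232, 0.254, -0.081, 0, 0, 17.8],
    [0, 0.3232, 0.254, -0.081, 0, 0, 17.8],
    [0, 0.3232, 0.254, -0.081, 0, 0, 17.8],
    [0, 0.3232, 0.254, -0.081, 0, 0, 17.8],
    [0, 0.3232, 0.254, -0.081, 0, 0, 17.8],
    [0, 0.3232, 0.254, -0.081, 0, 0, 17.8],
    [0, 0.3232, 0.254, -0.081, 0, 0, 17.8],
    [0, 0.3232, 0.254, -0.081, 0, 0, 17.8],
    [0, 0.3232, 0.254, -0.081, 0, 0, 17.8],
  ],
)

```text
clock: 22.2
position: [429.2, -248.9, 88.9]
ee_rot: [-0.604, 0.797, -0.0, 0.0]
contact_force: [0.3, -1.0, -1.0]
gripper_width: 24.6
grasp_force: 59.4
```

```bash
python3 -c "
from p import *
plan(429.7,-249.3,13.2,-105.8)"
```

```text
t 22.2 shift [ 0.0002 -0.0005  0.0757] rot [-0.  0.  0.] grip 24.6
```

servo_tool(
  increments=[
    [0, 0, 0, 0.035, 0, 0, 0],
    [0, 0, 0, 0.06, 0, 0, 0],
    [0, 0, 0, 0.068, 0, 0, 0],
    [0, 0, 0, 0.072, 0, 0, 0],
    [0, 0, 0, 0.074, 0, 0, 0],
    [0, 0, 0, 0.0745, 0, 0, 0],
    [0, 0, 0, 0.0745, 0, 0, 0],
  ],
)

```text
clock: 23.08
position: [428.9, -249.7, 14.9]
ee_rot: [-0.603, 0.798, -0.0, 0.0]
contact_force: [-0.7, 0.2, 0.2]
gripper_width: 25.4
grasp_force: 59.5
```

servo_tool(
  increments=[
    [0, 0, 0, 0.0007, 0, 0, 0],
    [0, 0, 0, 0.0013, 0, 0, 0],
    [0, 0, 0, 0.0019, 0, 0, 0],
    [0, 0, 0, 0.0023, 0, 0, 0],
    [0, 0, 0, 0.0023, 0, 0, 0],
  ],
)

```text
clock: 23.7
position: [428.6, -249.6, 13.1]
ee_rot: [-0.603, 0.798, -0.0, 0.0]
contact_force: [-2.2, 1.2, 8.1]
gripper_width: 24.6
grasp_force: 60.8
```

servo_tool(
  increments=[
    [0.5, 0, 0, -0.0005, 0, 0, 0],
    [0.5, 0, 0, -0.0005, 0, 0, 0],
    [0.5, 0, 0, -0.001, 0, 0, 0],
    [0.5, 0, 0, -0.03, 0, 0, 0],
    [0.5, 0, 0, -0.087, 0, 0, 0],
    [0.72, -0.337, 0.0695, -0.087, 0, 0, 0],
    [0.72, -0.337, 0.0695, -0.087, 0, 0, 0],
    [0.72, -0.337, 0.0695, -0.087, 0, 0, 0],
    [0.72, -0.337, 0.0695, -0.087, 0, 0, 0],
    [0.72, -0.337, 0.0695, -0.087, 0, 0, 0],
    [0.72, -0.337, 0.0695, -0.087, 0, 0, 0],
    [0.72, -0.337, 0.0695, -0.087, 0, 0, 0],
  ],
)

```text
clock: 25.2
position: [453.9, 95.6, 99.1]
ee_rot: [-0.605, 0.797, -0.0, 0.0]
contact_force: [0.7, -0.4, 0.1]
gripper_width: 61.7
grasp_force: 0.0
```

```bash
python3 -c "
from w import *
from p import plan
w=wrist(); r=fit([w],'black_dial',453.5,94,0); print(np.round(r,3)); print([(r['p'],ray(w,*r['centre'],0)) for r in arm.spot_point('wrist','black_dial')[:2]])
b=arm.get_image('scene');save(b,'s3.png',(120,130,480,300),2.2)
plan(453.5,94,7,-105.8)"
```

```text
[ 4.52633e+02  9.61800e+01 -2.40000e-02  1.60000e-02]
[(0.72, array([449.16774099,  96.74055655,   0.        ]))]
t 25.35 shift [-0.0013 -0.0001  0.0918] rot [ 0.  -0.  -0.1] grip 61.5
```

View pics/s3.png

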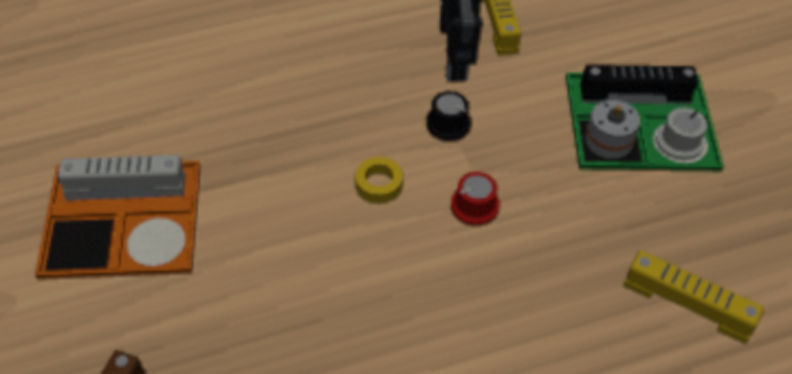

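The picture shows all the placed parts upright in their pockets, the motor at (613,130) and the white handle at (120,175). The black dial is at (449,115). I'll grip it now.

servo_tool(
  increments=[
    [0.72, -0.002, 0, 0.05, 0, 0, 0],
    [0.72, -0.002, 0, 0.084, 0, 0, 0],
    [0.72, -0.002, 0, 0.092, 0, 0, 0],
    [0.72, -0.002, 0, 0.092, 0, 0, 0],
    [0, -0.002, 0, 0.092, 0, 0, 0],
    [0, -0.002, 0, 0.092, 0, 0, 0],
    [0, -0.002, 0, 0.092, 0, 0, 0],
    [0, -0.002, 0, 0.092, 0, 0, 0],
  ],
)

```text
clock: 26.35
position: [455.2, 95.9, 8.7]
ee_rot: [-0.603, 0.798, -0.0, 0.002]
contact_force: [-0.1, -1.8, 6.6]
gripper_width: 38.1
grasp_force: 60.0
```

```bash
python3 -c "
from p import *
t=-.276;c,s=np.cos(t),np.sin(t)
x,y=468.2+c*30-s*37,-260.2+s*30+c*37;print(x,y)
plan(453.2,95,9,-105.8)
plan(x,y,90,-105.8)"
```

```text
507.147436455855 -232.77560951420907
t 26.35 shift [ 0.0014  0.0017 -0.0003] rot [-0.1  0.1 -0. ] grip 38.1
t 26.35 shift [ 0.3019 -0.1397 -0.0815] rot [-0.1  0.1 -0. ] grip 38.1
```

servo_tool(
  increments=[
    [0, 0, 0, -0.03, 0, 0, 0],
    [0, 0, 0, -0.08, 0, 0, 0],
    [0, 0.301, -0.1397, -0.082, 0, 0, 0],
    [0, 0.301, -0.1397, -0.082, 0, 0, 0],
    [0, 0.301, -0.1397, -0.082, 0, 0, 0],
    [0, 0.301, -0.1397, -0.082, 0, 0, 0],
    [0, 0.301, -0.1397, -0.082, 0, 0, 0],
    [0, 0.301, -0.1397, -0.082, 0, 0, 0],
    [0, 0.301, -0.1397, -0.082, 0, 0, 0],
    [0, 0.301, -0.1397, -0.082, 0, 0, 0],
    [0, 0.301, -0.1397, -0.082, 0, 0, 0],
  ],
)

```text
clock: 27.72
position: [506.4, -230.8, 89.3]
ee_rot: [-0.604, 0.797, 0.0, 0.0]
contact_force: [0.8, -0.1, -0.2]
gripper_width: 38.0
grasp_force: 60.4
```

```bash
python3 -c "
from p import *
plan(507.3,-232,11.7,-105.8)"
```

```text
t 27.73 shift [ 0.001  -0.0012  0.0776] rot [-0.   0.   0.1] grip 38.0
```

servo_tool(
  increments=[
    [0, 0.0005, -0.0005, 0.04, 0, 0, 0],
    [0, 0.0005, -0.0005, 0.064, 0, 0, 0],
    [0, 0.0005, -0.0005, 0.072, 0, 0, 0],
    [0, 0.0005, -0.0005, 0.075, 0, 0, 0],
    [0, 0.0005, -0.0005, 0.076, 0, 0, 0],
    [0, 0.0005, -0.0005, 0.0765, 0, 0, 0],
    [0, 0.0005, -0.0005, 0.0765, 0, 0, 0],
  ],
)

```text
clock: 28.6
position: [507.1, -232.9, 13.2]
ee_rot: [-0.603, 0.798, -0.0, 0.0]
contact_force: [0.7, 0.8, -0.5]
gripper_width: 38.3
grasp_force: 60.4
```

servo_tool(
  increments=[
    [0, 0, 0, 0.0007, 0, 0, 0],
    [0, 0, 0, 0.0013, 0, 0, 0],
    [0, 0, 0, 0.0018, 0, 0, 0],
    [0, 0, 0, 0.0022, 0, 0, 0],
    [0, 0, 0, 0.0022, 0, 0, 0],
  ],
)

```text
clock: 29.22
position: [506.9, -232.9, 11.7]
ee_rot: [-0.603, 0.798, -0.0, 0.0]
contact_force: [-3.0, 1.3, 8.0]
gripper_width: 38.1
grasp_force: 61.2
```

servo_tool(
  increments=[
    [0.62, 0, 0, -0.0005, 0, 0, 0],
    [0.62, 0, 0, -0.0005, 0, 0, 0],
    [0.62, 0, 0, -0.001, 0, 0, 0],
    [0.62, 0, 0, -0.03, 0, 0, 0],
    [0.62, 0, 0, -0.09, 0, 0, 0],
    [0.62, 0, 0, -0.15, 0, 0, 0],
    [0.62, -0.2, 0, -0.15, 0, 0, 0],
    [0.62, -0.2, 0, -0.15, 0, 0, 0],
    [0.62, -0.2, 0, -0.15, 0, 0, 0],
    [0.62, -0.2, 0, -0.15, 0, 0, 0],
    [0.62, -0.2, 0, -0.15, 0, 0, 0],
  ],
)

```text
clock: 30.6
position: [561.3, -39.7, 160.0]
ee_rot: [-0.604, 0.797, 0.0, -0.0]
contact_force: [-0.6, 0.3, 0.6]
gripper_width: 53.0
grasp_force: 0.0
```

```bash
python3 -c "
from fit import *
b=arm.get_image('scene');save(b,'s4.png',(120,130,480,300),2.2)
a=arm.get_image('top')
for n,p in dict(green_tray=(516,290.7,-.346),black_dial=(507,-232,0),motor=(532,246,0),white_dial=(557,316,0),white_handle=(429.7,-249.3,-.276)).items(): print(n,np.round(fit([a],n,*p),2))"
```

```text
green_tray [ 5.1490e+02  2.9084e+02 -3.4000e-01  8.0000e-02]
black_dial [ 5.0601e+02 -2.3575e+02  2.2000e-01  1.3000e-01]
motor [5.3008e+02 2.4955e+02 1.1000e-01 3.2000e-01]
white_dial [5.5574e+02 3.1492e+02 2.5000e-01 2.1000e-01]
white_handle [ 4.2712e+02 -2.5103e+02 -2.7000e-01  7.0000e-02]
```

View pics/s4.png

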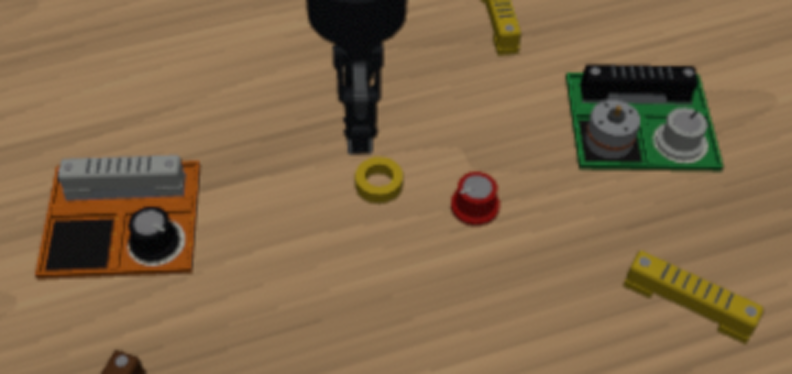

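All five parts stand flat in their pockets: black dial (152,235), white handle (120,175), black handle (640,85), motor (613,130) and white dial (685,133). The red dial and tape roll are where they were.

```bash
python3 -c "
from bench import arm
print(arm.job_done())"
```

```text
the job is handed in; nothing more can be done
None
```

Both kits are complete and handed in at about 31 s: all five parts were set down gently in their own pockets, and the red dial and tape roll were left where they were.

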